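# Seat the kitchen camera monopod in its rail dock and hold it pulled out

### The job

Take the small upright camera monopod by its head without pressing the button, and slide it upright into the open end of the rail dock, its round foot under the dock's lips, until it is fully home against the back. Then let go, squeeze the button on the side of its head and, keeping it squeezed, pull the head straight up past the first stop to the second stop, which is fully out, with the foot staying home in the dock. Finish while holding it there with the button still squeezed, so that I can tighten the collar, and leave the other things where they stand.

Things in the scene. Friction and masses are not known exactly. Their poses are not given: they have to be found in the camera images.
- monopod: small loose camera monopod, 0.4 kg, upright; origin under the centre of its foot, z up along the mast. Steel foot 64 mm across, 8 mm thick; sleeve 28 mm across; black ribbed collar 36 mm across, 84 to 102 mm high; thin mast 18 mm across; then a black head block. Gripped along its x axis the head stays locked and the whole monopod can be moved by it
- head_center (a point): centre of the head block (32 mm along x, 30 along y, 32 high, axes as the monopod's), on the mast's axis, 136 mm above the foot's underside with the mast in; it rises with the mast. A camera disc 24 mm across and a stud reach 33 mm above this point. The faces are plain but for the button on +y
- button_face (a point): middle of the outer face of the steel push button, 16 mm wide and 18 mm high, standing 7 mm out of the head's +y face. Head and button are 37 mm wide along y; fingers that close along y press the button in against the head
- mast (a joint): how far the mast is pulled up, m: 0 in, first stop 0.045, second stop 0.090 (end of travel). A pin locks it at these three unless the button is pressed; kept pressed, it slides freely past the first stop. A spring draws it in with 3 N (in) to 5 N (out), friction 1 N, drag 12 N at 1 m/s. When it is pulled the foot rises about 5 mm until the dock's lips hold it
- button (a joint): how far the button is pressed into the head, m: 0 out, 0.006 fully in; it takes 2.4 N to start and 6 N to press fully; the lock is free from about 0.004. A grip of 15 N or more presses it fully and holds it
- dock: dark steel rail dock fixed on the worktop, 120 mm long, 82 mm wide, 19 mm high, no floor: the foot slides on the worktop. Origin: on the worktop, foot's centre when home; +x is the way to push in, the open flared mouth is at -x. Side walls 68 mm apart, lips 13 to 19 mm high along sides and back with a 38 mm slot for the sleeve, beginning at x = -47 mm; back stop face at x = +33 mm
- dock_home (a point): where the centre of the foot's underside is when fully home (the origin of the dock), axes as the dock's
- dock_mouth (a point): middle of the dock's open mouth on the worktop, 75 mm before home (dock x = -75 mm); the flared guides are about 93 mm apart there and end at x = -79 mm
- candle_1: candle in a glass, 76 mm across, 90 mm high, bystander
- onion_1: red onion, about 67 mm across, bystander
- mug_2: dotted mug, 93 mm high, bystander
- spice_jar_3: dark-lidded spice jar, 44 mm across, 105 mm high, in the left half of the worktop, bystander
- tin_1: low oblong tin, 63x105x25 mm, bystander
- spice_jar_1: dark-lidded spice jar, 41 mm across, 105 mm high, in the right half of the worktop, bystander
Mind the look-alikes: they are no part of the job. Leave any yellow look-alike of the monopod alone. There is more than one size of the dock; the job needs the larger.

How it is judged:
By the outcome, as a careful person would: the job done as asked, in the order asked, and still so for the second after the job is handed in, while the arm keeps its last pose, push and grip.
It also fails if it takes over 54 s, if anything falls off the work surface, if the arm or the gripper's body presses on something with over 40 N, if the wrist force passes 120 N, or if a joint passes its speed limit or range.

### The arm

A 6-joint arm with a two-finger parallel gripper is mounted at the origin on a cart in front of the work surface, level with it; the furniture and walls round the work are solid. World frame = base frame: x ahead of the robot, y to its left, z up, the work surface at z = 0. Lengths are in m, angles in degrees, forces in N, time in s.
With the tool pointing down it reaches from about 0.35 to 0.975 m from the base axis. Payload 7.1 kg.
Tool frame: the origin (TCP) lies at the very end of the fingers, on their centre line; the grasp point (between the pads) lies 19 mm behind it (robot.tcp_to_grasp is the distance from the TCP to the grasp point, in m); z points along the fingers, y is the line along which they close (so a half turn about z gives the same grasp; the last joint's range is limited). The gripper opens to 88 mm and grips with 3 to 60 N. Pads are 20 mm wide; open, the fingers measure 115 mm over their backs; the gripper's body (75 mm by 178 mm) begins 61 mm behind the grasp point.
Start: joints at [72.766, 24.242, 93.386, -0, 62.372, -1.089], TCP at [0.174, 0.6, 0.223] pointing down, gripper open.
Joint ranges: [-172.04, 172.04], [-51.8, 120.97], [4.93, 147.93], [-75.15, 255.16], [6.16, 154.13], [-145.62, 145.62]. Speed limits (degrees/s): [136.94, 136.94, 172.46, 180, 180, 180].

### API

Orientations are given as [roll, pitch, yaw] about the fixed x, y, z axes, in that order (R = Rz(yaw) Ry(pitch) Rx(roll)).
In Python, from cell import robot gives the robot as it stands. The module is installed in compiled form; this text tells all that it offers.
- The arm moves only by the tool drive_tool, never from a script. Its argument "moves" is one flat list of numbers, 5 for each row, row after row: the shift along the tool's x, y, z in mm, then the turn about the tool's z in degrees, then the finger opening in mm, from 0 to 87.8. A call has 1 to 5 rows; each row shifts and turns the commanded pose from where the row before left it, along the tool's axes as they then stand; what a row does not reach is not made up. A row lasts 1/8 s, in which the tool goes at most 62.5 mm and 10.7 degrees, less where a joint would pass 70% of its speed; a pose out of reach is approached as far as the arm can. A call with a gripper value outside its range is refused whole. The fingers move at their own pace and stop on an object; "newtons" is the grip in N (left out, the last holds). Time passes only in rows, so rows that do not move let the fingers close. It gives the time, the measured TCP pose, the force, the opening and the grip force at its end, in the units of the state.
- robot.sense(): the state, without advancing time (a new reading comes with each control period).
- robot.get_image(name): name is "scene" or "side" or "wrist"; returns (picture, depth): 420x560x3 uint8, blue, green, red; 420x560 float32, m along the optical axis (not along the pixel's ray), 0 where there is no reading.
- robot.camera_model(name): a dict with "K" (3x3 intrinsics, pixels), "R" (3x3) and "t" (3): a world point X has camera coordinates R X + t; the wrist camera has in their place "mount" (4x4, takes a point from camera to tool coordinates, whose origin is the TCP and whose axes are the flange's). Camera axes: x right, y down, z forward; pixel columns grow to the right and rows downward; lengths in m; the calibration is good to about 2 mm. The wrist camera is an equidistant fisheye: a pixel r from the principal point sees the ray r / f radians off the axis. A picture is of the moment at which its call begins: read the wrist's pose just before it. camera_model takes no time and is no camera call.
- robot.finish_job(): hands the job in; it is judged then, once.
The state is a dict: "clock": time; "q": joint angles; "joint_velocities": joint speeds; "joint_efforts": joint torques, N m; "position": TCP position; "tool_rot": TCP orientation; "force": force on the tool from outside, world axes, zero at the start; "ft_torque": the same for the moment, N m; "grip_width": finger opening in m; "gripper_force": force on a finger pad.
Only numpy, scipy, OpenCV 4.12 (cv2) and the standard library are available. Lean on these libraries where they do the work, as an engineer would, in place of code of your own. Each camera call takes 0.05 s, during which the arm holds its last target. There are 200 camera calls.

## Working session

There is one attempt and no reset: what is moved stays moved. The work goes in short steps, Python scripts to look and compute and a tool call to move; the robot and the scene stay as the last step left them, time stands still between calls to the robot, and variables do not carry over. Pictures are saved under pics/ and viewed, at most 12 in all, crops included, and the job is handed in when it is done.

Besides the shell and the picture viewer there is one more tool, called by a JSON object that holds its "fn" and its "kwargs". drive_tool: Moves the arm, as the interface text tells. Its arguments: {"type":"object","properties":{"moves":{"type":"array"},"newtons":{"type":"number"}},"required":["moves"]}

```bash
mkdir -p pics
cat > h.py <<'E'
import numpy as np, cv2
from cell import robot
from scipy.spatial.transform import Rotation as Rn
def cloud(name):
    im,d=robot.get_image(name); m=robot.camera_model(name); K=np.array(m["K"]);R=np.array(m["R"]);t=np.array(m["t"])
    v,u=np.mgrid[:d.shape[0],:d.shape[1]]
    c=np.stack([(u-K[0,2])/K[0,0]*d,(v-K[1,2])/K[1,1]*d,d],-1)
    X=(c-t)@R; X[d==0]=np.nan
    return im,d,X
E
python3 - <<'E'
from h import *
print(robot.sense())
for n in("scene","side"):
    im,d,X=cloud(n); np.savez(n+".npz",im=im,X=X); cv2.imwrite(f"pics/{n}.png",im)
    m=robot.camera_model(n); print(n,-np.array(m["R"]).T@np.array(m["t"]),m["K"][0])
a=np.hstack([cv2.imread("pics/scene.png")])
print(robot.camera_model("wrist"))
E
```

```text
{'clock': 0.0, 'q': array([ 7.27643708e+01,  2.42853625e+01,  9.34310816e+01,  4.62344100e-04,
        6.23725963e+01, -1.08815385e+00]), 'joint_velocities': array([ 0.03805306,  0.1290849 , -0.03766333,  0.0639875 ,  0.06794059,
       -0.01897634]), 'joint_efforts': array([ 4.40303207e-03, -5.44618857e+01, -2.73676014e+01,  6.45038788e-02,
        2.28476065e-02, -1.22327438e-04]), 'position': array([0.17362225, 0.59981983, 0.22189396]), 'tool_rot': array([-1.79910983e+02, -2.10016308e-03,  1.63852308e+02]), 'force': array([ 0.291142  , -0.15099946, -0.06079311]), 'ft_torque': array([-0.05723979,  0.01633509, -0.01961322]), 'gripper_force': 0.0, 'grip_width': 0.08769299672868325}
scene [-0.18907006 -0.48228853  0.80241494] [385.03055029   0.         280.32326902]
side [-0.62718816  0.02207932  0.67505339] [405.51783002   0.         285.62853058]
{'K': array([[325.1922621 ,   0.        , 278.79354012],
       [  0.        , 325.1922621 , 213.07561619],
       [  0.        ,   0.        ,   1.        ]]), 'mount': array([[ 3.06584688e-04, -9.53999035e-01, -2.99809519e-01,
         8.13744177e-02],
       [ 9.99999786e-01,  1.19393673e-04,  6.42685312e-04,
         1.02236776e-03],
       [-5.77325808e-04, -2.99809652e-01,  9.53998868e-01,
        -1.62268812e-01],
       [ 0.00000000e+00,  0.00000000e+00,  0.00000000e+00,
         1.00000000e+00]])}
```

View pics/scene.png

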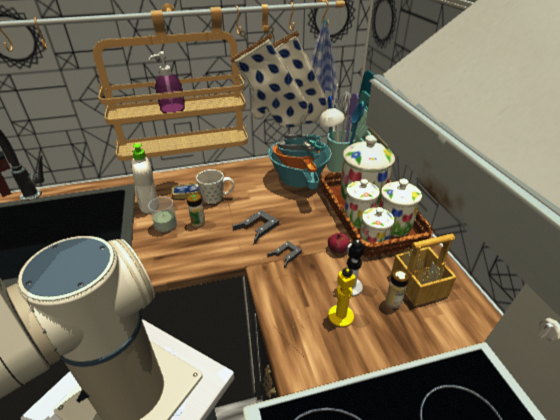

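View pics/side.png

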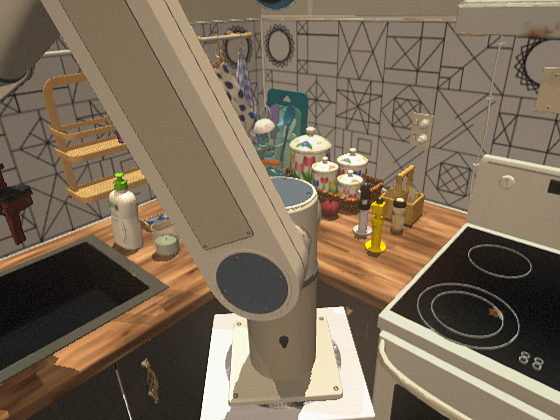

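The scene picture shows the black-headed monopod at about (355,265) with the yellow look-alike at (343,300) in front of it. There are two dock candidates, at (258,225) and (286,251). In the side picture the monopod is at (364,210) and the yellow one at (376,225). Next I'll enlarge and measure.

Run:
```python
from h import *
z=np.load("scene.npz"); im,X=z["im"],z["X"]
c=im[195:335,225:415]; cv2.imwrite("pics/crop1.png",cv2.resize(c,None,fx=4.2,fy=4.2,interpolation=cv2.INTER_CUBIC))
for u,v in [(258,215),(278,232),(240,227),(286,246),(299,258),(272,254),(355,248),(355,262),(355,290),(343,272),(340,320),(338,242),(398,277),(260,250)]: print(u,v,X[v,u].round(3))
# top view height map
ok=np.isfinite(X[...,0])
P=X[ok]; C=im[ok]
s=(P[:,0]>.3)&(P[:,0]<.95)&(P[:,1]>-.45)&(P[:,1]<.4)&(P[:,2]>-.02)&(P[:,2]<.2)
P=P[s];C=C[s]
sc=900
H=np.zeros((600,780,3),np.uint8)
o=np.argsort(P[:,2]);P=P[o];C=C[o]
r=((.95-P[:,0])*sc).astype(int);q=((.4-P[:,1])*sc).astype(int)
H[r,q]=C
H[r[P[:,2]>.008],q[P[:,2]>.008]]//=1
cv2.imwrite("pics/top.png",cv2.dilate(H,np.ones((3,3))))
```

```text
258 215 [0.623 0.08  0.021]
278 232 [ 0.604 -0.006 -0.001]
240 227 [0.558 0.108 0.006]
286 246 [ 0.545 -0.069  0.015]
299 258 [ 0.531 -0.121  0.003]
272 254 [ 0.503 -0.045  0.006]
355 248 [ 0.494 -0.291  0.153]
355 262 [ 0.499 -0.295  0.103]
355 290 [ 0.494 -0.308  0.008]
343 272 [ 0.397 -0.299  0.162]
340 320 [ 0.387 -0.312  0.007]
338 242 [nan nan nan]
398 277 [ 0.497 -0.405  0.108]
260 250 [ 0.504 -0.003  0.002]
```

View pics/crop1.png

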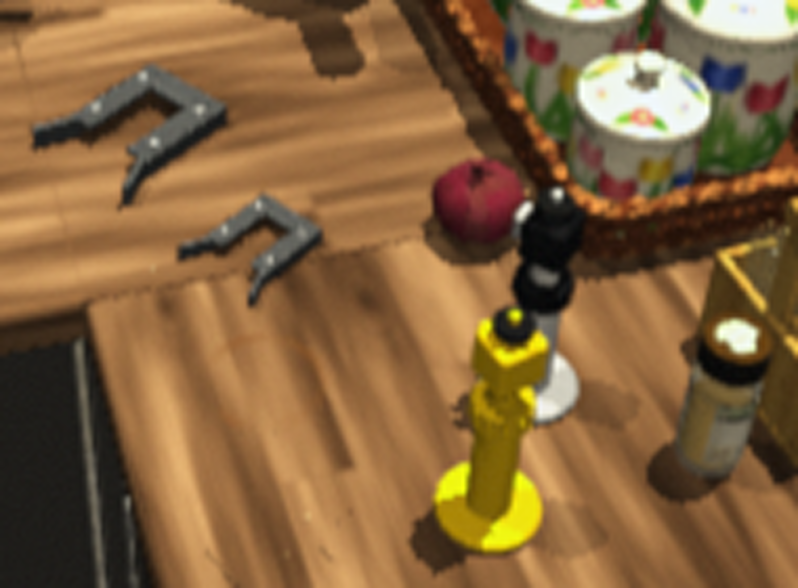

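Two pairs of look-alikes, sorted out in the crop:
- **Monopod:** the one at scene (355,265) is the target. It has a black head, a steel foot and a light button on its left side. The yellow one at (343,300) is the look-alike.
- **Dock:** the one at (258,225) is visibly larger than the one at (286,251), so it is the one needed. I'll check its 82 mm width by fitting.

Run:
```python
from h import *
from scipy.optimize import minimize
z=np.load("scene.npz"); im,X=z["im"],z["X"]
g=im.max(-1).astype(int); sat=g-im.min(-1)
for name,(u0,u1,v0,v1) in {"big":(228,284,205,246),"small":(262,306,236,270)}.items():
    m=np.zeros(g.shape,bool); m[v0:v1,u0:u1]=True
    m&=(sat<30)&(g<150)&np.isfinite(X[...,2])&(X[...,2]>.004)
    P=X[m]; top=P[P[:,2]>.012][:,:2]
    r=cv2.minAreaRect(P[:,:2].astype(np.float32)*1000); print(name,len(P),r,np.percentile(P[:,2],[5,50,95]).round(4))
    r=cv2.minAreaRect(top.astype(np.float32)*1000);print(" top",len(top),r, cv2.boxPoints(r).round(0).tolist())
    np.save(name+".npy",P)
# head
m=(abs(X[...,0]-.497)<.045)&(abs(X[...,1]+.297)<.05)
for a,b in[(-.01,.02),(.084,.102),(.123,.15),(.155,.175)]:
    P=X[m&(X[...,2]>a)&(X[...,2]<b)&(sat<40)]; print(a,len(P),P.min(0).round(3),P.max(0).round(3),P.mean(0).round(3))
P=X[m&(X[...,2]>.122)&(X[...,2]<.15)&(g>140)];print("button",P.mean(0),len(P))
```

```text
big 430 ((578.4060668945312, 24.349594116210938), (178.18017578125, 118.95419311523438), 77.8202896118164) [0.0061 0.0195 0.023 ]
 top 351 ((579.8971557617188, 24.451698303222656), (178.6042938232422, 117.00547790527344), 78.45581817626953) [[505.0, -51.0], [619.0, -75.0], [655.0, 100.0], [540.0, 124.0]]
small 230 ((522.89208984375, -77.21160125732422), (68.7077865600586, 80.62837982177734), 79.89537048339844) [0.0049 0.0141 0.0168]
 top 170 ((523.3654174804688, -79.29325866699219), (67.80914306640625, 79.80912017822266), 77.75082397460938) [[477.0, -104.0], [555.0, -121.0], [570.0, -55.0], [492.0, -38.0]]
-0.01 113 [ 0.479 -0.322  0.001] [ 0.531 -0.299  0.018] [ 0.503 -0.311  0.009]
0.084 66 [ 0.486 -0.309  0.085] [ 0.513 -0.275  0.102] [ 0.492 -0.294  0.096]
0.123 127 [ 0.486 -0.307  0.123] [ 0.515 -0.269  0.15 ] [ 0.494 -0.291  0.138]
0.155 59 [ 0.49  -0.302  0.155] [ 0.518 -0.279  0.171] [ 0.501 -0.291  0.164]
button [ 0.50476635 -0.27224109  0.14628208] 10
```

Run:
```python
from h import *
H={}
for n in("scene","side"):
    X=np.load(n+".npz")["X"].reshape(-1,3); X=X[np.isfinite(X[:,0])]
    for p in X:
        k=(int(np.floor(p[0]/.05)),int(np.floor(p[1]/.05)))
        if 3<=k[0]<=19 and -10<=k[1]<=14: H[k]=max(H.get(k,-99),p[2])
print("rows x(cm) ; cols y from .65 to -.5; height cm")
print("     ",*["%4d"%(j*5) for j in range(13,-11,-1)])
for i in range(19,2,-1): print("%4d:"%(i*5),*["%4s"%(int(round(H[(i,j)]*100)) if (i,j) in H else ".") for j in range(13,-11,-1)])
```

```text
rows x(cm) ; cols y from .65 to -.5; height cm
        65   60   55   50   45   40   35   30   25   20   15   10    5    0   -5  -10  -15  -20  -25  -30  -35  -40  -45  -50
  95:    .    .    .    .    .    .    .   58   69   57   58   49   31   68   25   31   31   20   19   68   68    .    .    .
  90:    .    .    .    .    .    .   58   58   57   58   50   41   29   20   18   19   23   24   20   17   68   68    .    .
  85:    .    .    .    .    .   58   58   57   58   49   50   16   21   21   21   18   21   24   20   14   15   68   68    .
  80:    .    .    .    .   59   59   58   58   44   44   11   13   13   19   19    6   18   19   18   18   19   15   68   68
  75:    .    .    .   59   59   57   57   36   36    1    1    1    1   12   15   12    6   16   17   16   19   15    6   67
  70:    .    .   59   59   58   57   36   36    1    1    1    1    1    1    1    1    6   14   14   14   15    6    6    1
  65:    .   60   61   57   57   47   36   10   10    9    1    1    2    1    1    1    1    6   11   14   12    6    8   16
  60:   60   60   57   57   37   37    3   10
[... 514 characters left out ...]
    1    1    1    1    1    1    1    1    1   17   17    1    1    1
  35:  -18  -18  -18  -18    1    1    1    1    1    1    1    1    1    1    0    0    1    1    1   17   17    1    1    3
  30:  -18  -18    .    .    .    1    1    1    1    1    1    1    0    .    .    0    1    1    1    1    1    1    3    3
  25:  -18    .    .    .    .    .    1    1    1    1    1    0    .    .    .    .    1    1    1    1    1    3    3    3
  20:    .    .    .   53    .    0    1    1    1    1    1    .    .    .    .    .    .    1    1    1    3   70   74   75
  15:    .    .   40   55   57   58    1    1    0    0    .    0    .    .    .    0    0    .    1    3    3   69   73   75
```

{"fn": "drive_tool", "kwargs": {"moves": [-38, -36, -20, 0, 80, -38, -36, -20, 0, 80, -38, -36, -20, 0, 80, -38, -36, -18, 0, 80, -37, -40, 0, 0, 80]}}

```text
clock: 0.72
position: [0.3053, 0.3702, 0.302]
tool_rot: [179.9, 0.1, 163.9]
force: [0.8, 0.9, -0.3]
grip_width: 0.08
gripper_force: 0.0
```

{"fn": "drive_tool", "kwargs": {"moves": [-37, -40, 0, 0, 80, -37, -40, 0, 0, 80, -37, -40, 0, 0, 80, -37, -40, 0, 0, 80, -37, -40, 0, 0, 80]}}

```text
clock: 1.35
position: [0.4266, 0.1258, 0.3006]
tool_rot: [180.0, -0.0, 163.9]
force: [0.3, -0.5, 0.5]
grip_width: 0.0798
gripper_force: 0.0
```

{"fn": "drive_tool", "kwargs": {"moves": [-30, -35, 0, 0, 80, 0, 0, 0, 0, 80]}}

```text
clock: 1.6
position: [0.446, 0.0832, 0.3004]
tool_rot: [-180.0, -0.0, 163.6]
force: [-0.3, 0.1, -0.1]
grip_width: 0.0799
gripper_force: 0.0
```

```bash
cat >> h.py <<'E'
def wrist(tag):
    """picture with world rays/points from the fisheye"""
    s=robot.sense(); im,d=robot.get_image("wrist"); m=robot.camera_model("wrist"); K=np.array(m["K"]);M=np.array(m["mount"])
    cv2.imwrite(f"pics/{tag}.png",im)
    v,u=np.mgrid[:d.shape[0],:d.shape[1]]
    a=(u-K[0,2])/K[0,0]; b=(v-K[1,2])/K[1,1]; r=np.hypot(a,b)+1e-9
    ray=np.stack([a/r*np.tan(r),b/r*np.tan(r),np.ones_like(r)],-1)
    c=ray*d[...,None]
    Rt=Rn.from_euler("xyz",s["tool_rot"],degrees=True).as_matrix()
    W=lambda c:(c@M[:3,:3].T+M[:3,3])@Rt.T+s["position"]
    X=W(c); X[d==0]=np.nan
    o=W(np.zeros(3)); D=W(ray)-o
    np.savez(tag+".npz",im=im,X=X,o=o,D=D)
    return s,im,X,o,D
def atz(o,D,u,v,z): # pixel ray cut with height z
    w=D[int(round(v)),int(round(u))]; return o+w*(z-o[2])/w[2]
E
python3 - <<'E'
from h import *
s,im,X,o,D=wrist("w1"); print(s["clock"],s["position"],s["tool_rot"],s["q"])
E
```

```text
1.6 [0.44599995 0.08320116 0.30042108] [-1.79973986e+02 -1.51139464e-02  1.63599801e+02] [ 9.07565267e+00  4.03750087e+00  1.09408771e+02 -1.85082033e-02
  6.65785625e+01 -6.45167912e+01]
```

View pics/w1.png

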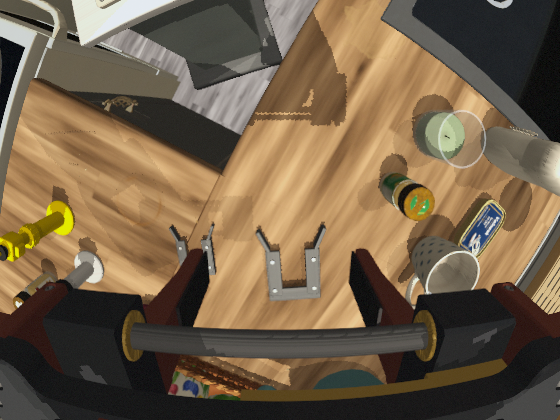

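The wrist view shows the larger dock centred near (293,270), its mouth facing up in the image with guide tips at (259,229) and (322,228). The smaller dock is at (195,250). The monopod foot is at (88,265) and the yellow one's foot is at (60,217).

Run:
```python
from h import *
z=np.load("w1.npz"); im,X,o,D=z["im"],z["X"],z["o"],z["D"]
g=im.max(-1).astype(int); sat=g-im.min(-1)
m=np.zeros(g.shape,bool); m[222:305,250:332]=True
m&=(sat<28)&np.isfinite(X[...,2])&(X[...,2]>.012)
m=cv2.morphologyEx(m.astype(np.uint8),cv2.MORPH_OPEN,np.ones((3,3)))>0
P=X[m]; print(len(P),np.percentile(P[:,2],[5,50,95]).round(4))
r=cv2.minAreaRect((P[:,:2]*1000).astype(np.float32)); print(r,cv2.boxPoints(r).round(1).tolist())
# outer side edges per row in dock lips, fit
c=cv2.resize(im[212:312,170:345],None,fx=4.4,fy=4.4,interpolation=cv2.INTER_CUBIC); 
cv2.imwrite("pics/c2.png",c)
mm=cv2.resize(m[212:312,170:345].astype(np.uint8),None,fx=4.4,fy=4.4)
# template fit: lips region (x -47..41,|y|<41) minus slot
Q=P[:,:2]
from scipy.optimize import differential_evolution
def tmpl(L):
    x,y=L[:,0],abs(L[:,1])
    return (x>-.047)&(x<.041)&(y<.041)&~((y<.019)&(x<.012))
gx,gy=np.meshgrid(np.arange(-.10,.06,.002),np.arange(-.06,.06,.002)); G=np.stack([gx.ravel(),gy.ravel()],1); T=G[tmpl(G)]
from scipy.spatial import cKDTree
kq=cKDTree(Q)
def cost(p):
    c,s=np.cos(p[2]),np.sin(p[2]);R=np.array([[c,-s],[s,c]])
    W=T@R.T+p[:2]; d=kq.query(W)[0]
    L=(Q-p[:2])@R; L=L[L[:,0]>-.045]
    d2=cKDTree(T).query(L)[0]
    return np.minimum(d,.01).mean()+np.minimum(d2,.01).mean()
res=differential_evolution(cost,[(.55,.63),(.0,.1),(-1.,.2)],seed=1,maxiter=40,popsize=10)
print(res.x[:2],np.degrees(res.x[2]),res.fun)
th=res.x[2];Rm=np.array([[np.cos(th),-np.sin(th)],[np.sin(th),np.cos(th)]])
L=(Q-res.x[:2])@Rm*1000; 
for a in range(-80,45,10):
    l=L[(L[:,0]>a)&(L[:,0]<a+10)]
    if len(l): print(a,len(l),np.round([l[:,1].min(),l[l[:,1]<0,1].max(),l[l[:,1]>0,1].min(),l[:,1].max()],1))
print(L[:,0].min(),L[:,0].max())
# screws / foot of monopod
f=np.zeros(g.shape,bool); f[240:292,60:110]=True
f&=(sat<45)&(g>110)&(X[...,2]<.012)&(X[...,2]>.003); F=X[f]; print("foot",len(F),F.mean(0),F.min(0),F.max(0))
(cx,cy),rr=cv2.minEnclosingCircle((F[:,:2]*1000).astype(np.float32)); print(cx,cy,rr)
```

```text
1864 [0.0174 0.0194 0.021 ]
((589.4823608398438, 65.8255844116211), (99.89644622802734, 119.14569091796875), 78.36134338378906) [[521.0999755859375, 28.899999618530273], [637.7999877929688, 4.900000095367432], [657.9000244140625, 102.69999694824219], [541.2000122070312, 126.80000305175781]]
[0.60876244 0.06008874] -13.775081892366813 0.001572967520957253
-80 55 [-51.1 -46.8  40.   48.7]
-70 62 [-48.6 -40.2  36.   45.7]
-60 63 [-44.8 -36.3  32.3  41.2]
-50 163 [-39.9 -20.3  18.7  38.4]
-40 175 [-40.5 -20.5  18.5  39.8]
-30 163 [-40.6 -19.8  18.5  39.9]
-20 161 [-39.9 -19.9  19.7  40. ]
-10 147 [-39.3 -20.3  19.5  40. ]
0 155 [-39.8 -19.2  19.6  40. ]
10 223 [-38.9  -0.8   0.5  40.2]
20 259 [-39.3  -1.1   0.3  40.2]
30 230 [-38.4  -1.4   0.   40.3]Traceback (most recent call last):
  File "<stdin>", line 34, in <module>
    return umr_minimum(a, axis, None, out, keepdims, initial, where)
ValueError: zero-size array to reduction operation minimum which has no identity
```

View pics/c2.png

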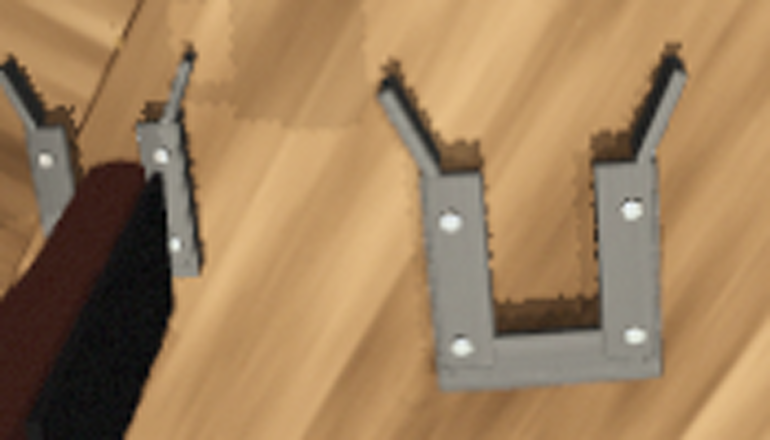

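{"fn": "drive_tool", "kwargs": {"moves": [-15, -53, 0, 0, 80, -15, -53, 0, 0, 80, -15, -53, 0, 0, 80, -15, -53, 0, 0, 80, -15, -53, 0, 0, 80]}}

```text
clock: 2.28
position: [0.4436, -0.1901, 0.3007]
tool_rot: [180.0, 0.0, 164.0]
force: [0.7, 0.1, -0.5]
grip_width: 0.0804
gripper_force: 0.0
```

{"fn": "drive_tool", "kwargs": {"moves": [-15, -52, 0, 0, 80, 0, 0, 0, 0, 80, 0, 0, 0, 0, 80]}}

```text
clock: 2.65
position: [0.4436, -0.2426, 0.3003]
tool_rot: [180.0, -0.1, 163.9]
force: [1.1, 0.7, 0.3]
grip_width: 0.0798
gripper_force: 0.0
```

Run:
```python
from h import *
s,im,X,o,D=wrist("w2"); print(s["clock"],s["position"],s["tool_rot"],s["q"])
m=(abs(X[...,0]-.50)<.05)&(abs(X[...,1]+.295)<.05)
v,u=np.where(m&(X[...,2]>.03)); print(u.min(),u.max(),v.min(),v.max())
a,b=max(v.min()-25,0),v.max()+25; c,d=max(u.min()-25,0),u.max()+25
cv2.imwrite("pics/c3.png",cv2.resize(im[a:b,c:d],None,fx=4,fy=4,interpolation=cv2.INTER_CUBIC)); print(c,a)
for lo,hi in[(.003,.012),(.098,.106),(.148,.156),(.165,.174)]:
    P=X[m&(X[...,2]>lo)&(X[...,2]<hi)]; 
    if len(P)>4: print(lo,len(P),cv2.minAreaRect((P[:,:2]*1000).astype(np.float32)),cv2.minEnclosingCircle((P[:,:2]*1000).astype(np.float32)))
```

```text
2.65 [ 0.44355169 -0.24261549  0.30027696] [ 1.79952610e+02 -6.28294925e-02  1.63887848e+02] [-3.00455870e+01  9.02928962e+00  1.03667827e+02  3.34401118e-02
  6.73752790e+01 -1.03946293e+02]
236 272 218 279
211 193
0.003 846 ((506.55804443359375, -289.8888854980469), (63.00071716308594, 75.890869140625), 8.880189895629883) ((495.9485778808594, -289.9937438964844), 42.03404235839844)
0.098 222 ((496.8685607910156, -286.034423828125), (35.100746154785156, 15.052140235900879), 63.03329086303711) ((501.3167724609375, -288.2976379394531), 17.595752716064453)
0.148 364 ((505.35955810546875, -289.9958190917969), (29.24012565612793, 31.518762588500977), 83.69374084472656) ((505.53814697265625, -289.3847351074219), 19.572004318237305)
0.165 42 ((504.6615905761719, -287.59259033203125), (10.023754119873047, 15.04175090789795), 79.21375274658203) ((504.9891662597656, -288.2829284667969), 8.32473373413086)
```

View pics/c3.png

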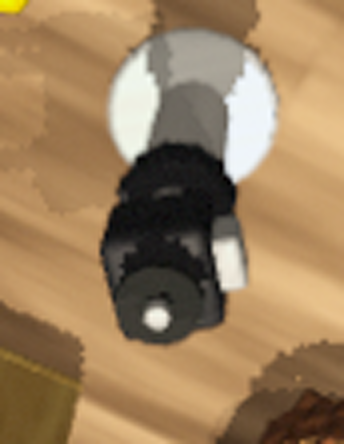

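The crop shows the monopod from above: the head is centred at about crop (160,300), with the button on its right at (230,262), which is the world +y side. The fitted head square is 29x31.5 mm, as it should be. So monopod +y points at about 84° and the first grip needs tool yaw of about 83.7°.

{"fn": "drive_tool", "kwargs": {"moves": [0, 0, 0, 10, 66, 0, 0, 0, 10, 66, 0, 0, 0, 10, 66, 0, 0, 0, 10, 66, 0, 0, 0, 10, 66]}}

```text
clock: 3.32
position: [0.4439, -0.242, 0.3008]
tool_rot: [180.0, -0.0, 113.7]
force: [-0.7, 0.6, 0.1]
grip_width: 0.0665
gripper_force: 0.0
```

{"fn": "drive_tool", "kwargs": {"moves": [0, 0, 0, 10, 66, 0, 0, 0, 10, 66, 0, 0, 0, 10, 66, -20, 33, 30, 0, 66, -20, 33, 30, 0, 66]}}

```text
clock: 3.95
position: [0.5065, -0.2893, 0.2409]
tool_rot: [179.9, 0.0, 84.0]
force: [-0.3, 0.2, 0.7]
grip_width: 0.0657
gripper_force: 0.0
```

{"fn": "drive_tool", "kwargs": {"moves": [0, 0, 0, 0, 66, 0, 0, 0, 0, 66]}}

```text
clock: 4.2
position: [0.5049, -0.2892, 0.2409]
tool_rot: [-180.0, -0.0, 84.0]
force: [-0.1, -0.5, -0.0]
grip_width: 0.0657
gripper_force: 0.0
```

Run:
```python
from h import *
s,im,X,o,D=wrist("w3"); print(s["clock"],s["position"],s["tool_rot"],s["q"])
Rt=Rn.from_euler("xyz",s["tool_rot"],degrees=True).as_matrix()
m=(abs(X[...,0]-.50)<.05)&(abs(X[...,1]+.295)<.05)
for lo,hi in[(.003,.012),(.098,.106),(.148,.156),(.165,.174)]:
    P=X[m&(X[...,2]>lo)&(X[...,2]<hi)]; 
    if len(P)>4:
        r=cv2.minAreaRect((P[:,:2]*1000).astype(np.float32)); print(lo,len(P),r)
        e=np.array([r[0][0]/1000,r[0][1]/1000,s["position"][2]])-s["position"]; print("  tool shift mm",(Rt.T@e*1000).round(1))
```

```text
4.2 [ 0.50489451 -0.28920715  0.24085618] [-1.79956735e+02 -2.97810805e-02  8.39535092e+01] [-3.09809313e+01  1.94798817e+01  9.80378616e+01  9.87890668e-03
  6.25340447e+01 -2.49390121e+01]
0.003 1137 ((503.1060791015625, -279.72088623046875), (59.48530197143555, 71.64717864990234), 84.51155853271484)
  tool shift mm [ 9.2 -2.8  0. ]
0.098 119 ((510.037841796875, -279.9981689453125), (14.436234474182129, 36.15646743774414), 71.06820678710938)
  tool shift mm [9.7 4.1 0. ]
0.148 647 ((506.1434326171875, -289.7221374511719), (29.30083465576172, 31.992815017700195), 84.10273742675781)
  tool shift mm [-0.4  1.3 -0. ]
0.165 62 ((505.312255859375, -292.8757629394531), (12.024531364440918, 5.836225986480713), 74.33238220214844)
  tool shift mm [-3.6  0.8 -0. ]
```

View pics/w3.png

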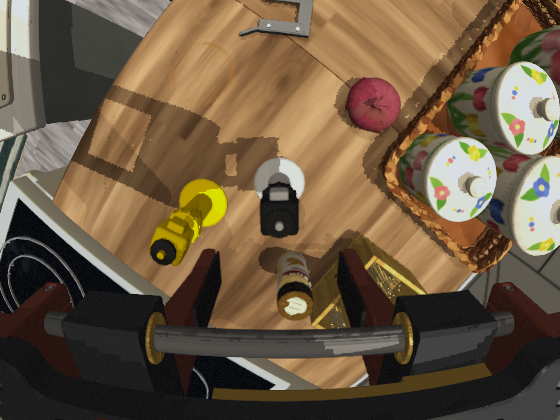

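The head, about (280,212), sits midway between the fingers, with the button facing up in the image (along tool +x) and clear of the pads. The fit confirms the yaw (84.1°) and the 29x32 mm size, and the offset is about 1 mm. I'm descending.

{"fn": "drive_tool", "kwargs": {"moves": [0, 1, 40, 0, 66, 0, 0, 40, 0, 66, 0, 0, 30, 0, 66, 0, 0, 14, 0, 66, 0, 0, 0, 0, 66], "newtons": 35}}

```text
clock: 4.88
position: [0.5058, -0.2906, 0.1171]
tool_rot: [-180.0, -0.0, 83.9]
force: [-0.7, -0.3, 0.4]
grip_width: 0.0656
gripper_force: 0.0
```

{"fn": "drive_tool", "kwargs": {"moves": [0, 0, 0, 0, 24, 0, 0, 0, 0, 24, 0, 0, 0, 0, 24, 0, 0, 0, 0, 24, 0, 0, 0, 0, 24]}}

```text
clock: 5.5
position: [0.506, -0.291, 0.117]
tool_rot: [180.0, 0.0, 83.9]
force: [-1.2, 0.7, 2.8]
grip_width: 0.0319
gripper_force: 34.9
```

{"fn": "drive_tool", "kwargs": {"moves": [0, -6, -15, 0, 24, 0, -12, -20, 0, 24, 0, -6, -5, 0, 24, 30, -3, 0, 0, 24, 47, -5, 0, 0, 24]}}

```text
clock: 6.12
position: [0.4823, -0.211, 0.1567]
tool_rot: [180.0, 0.0, 83.7]
force: [0.5, 0.2, -3.3]
grip_width: 0.032
gripper_force: 35.0
```

{"fn": "drive_tool", "kwargs": {"moves": [47, -5, 0, 0, 24, 47, -5, 0, 0, 24, 47, -5, 0, 0, 24, 47, -5, 0, 0, 24, 47, -5, 0, 0, 24]}}

```text
clock: 6.75
position: [0.4823, 0.0268, 0.1566]
tool_rot: [-180.0, -0.0, 83.8]
force: [0.0, 0.1, -2.7]
grip_width: 0.0316
gripper_force: 35.0
```

{"fn": "drive_tool", "kwargs": {"moves": [40, -4, 0, 0, 24, 25, -3, 0, 0, 24, 0, 0, 0, 7.7, 24, 0, 0, 0, 0, 24, 0, 0, 0, 0, 24]}}

```text
clock: 7.38
position: [0.4825, 0.0905, 0.1566]
tool_rot: [-180.0, 0.0, 76.3]
force: [-0.2, -0.3, -3.0]
grip_width: 0.032
gripper_force: 35.0
```

Run:
```python
from h import *
s,im,X,o,D=wrist("w4"); print(s["clock"],s["position"],s["tool_rot"],s["grip_width"],s["force"])
Rt=Rn.from_euler("xyz",s["tool_rot"],degrees=True).as_matrix()
e=np.array([.6088,.0601,s["position"][2]])-s["position"]; print("home, tool mm",(Rt.T@e*1000).round(1))
```

```text
7.375 [0.48246142 0.09045958 0.15656051] [-1.79981595e+02  7.91720281e-03  7.62727041e+01] 0.03199602540198765 [-0.2390654  -0.32032308 -2.97250214]
home, tool mm [  0.5 129.9  -0. ]
```

View pics/w4.png

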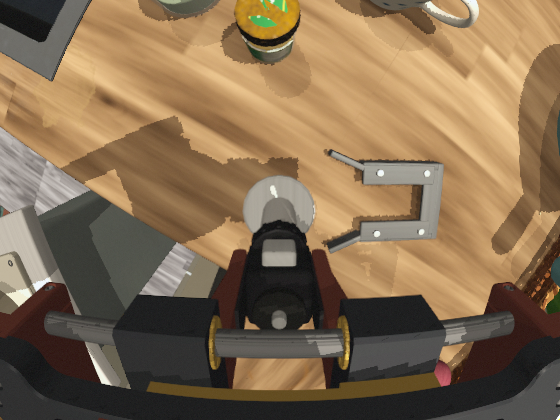

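The wrist picture shows the monopod upright in the fingers, its foot at (279,208) before the mouth of the larger dock, which is at (335,150) to (440,245). The remaining shift is about 130 mm along tool y. I'm lowering to 1 mm above the worktop and sliding in.

{"fn": "drive_tool", "kwargs": {"moves": [0.5, 0, 20, 0, 24, 0, 0, 15, 0, 24, 0, 0, 3.5, 0, 24, 0, 15, 0, 0, 24, 0, 20, 0, 0, 24]}}

```text
clock: 8.05
position: [0.5177, 0.0827, 0.1186]
tool_rot: [180.0, -0.0, 76.2]
force: [0.5, 0.2, -2.9]
grip_width: 0.0318
gripper_force: 35.0
```

{"fn": "drive_tool", "kwargs": {"moves": [0, 15, 0, 0, 24, 0, 15, 0, 0, 24, 0, 15, 0, 0, 24, 0, 10, 0, 0, 24, 0, 0, 0, 0, 24]}}

```text
clock: 8.68
position: [0.571, 0.0696, 0.1182]
tool_rot: [180.0, -0.0, 76.1]
force: [-0.3, -0.3, -3.9]
grip_width: 0.032
gripper_force: 35.0
```

{"fn": "drive_tool", "kwargs": {"moves": [0, 10, 0, 0, 24, 0, 10, 0, 0, 24, 0, 8, 0, 0, 24, 0, 5, 0, 0, 24, 0, 0, 0, 0, 24]}}

```text
clock: 9.3
position: [0.6025, 0.0617, 0.1181]
tool_rot: [180.0, -0.0, 76.1]
force: [-1.5, 0.4, -2.7]
grip_width: 0.0315
gripper_force: 35.0
```

{"fn": "drive_tool", "kwargs": {"moves": [0, 2, 0.5, 0, 24, 0, 2, 0.5, 0, 24, 0, 1.5, 0, 0, 24, 0, 1, 0, 0, 24, 0, 0, 0, 0, 24]}}

```text
clock: 9.93
position: [0.6082, 0.0603, 0.1171]
tool_rot: [-180.0, 0.0, 76.2]
force: [-1.4, 0.2, -1.5]
grip_width: 0.0317
gripper_force: 35.0
```

{"fn": "drive_tool", "kwargs": {"moves": [0, 1, 0, 0, 24, 0, 1, 0, 0, 24, 0, 0, 0, 0, 24]}}

```text
clock: 10.3
position: [0.6089, 0.06, 0.1171]
tool_rot: [-179.8, 0.0, 76.1]
force: [-6.9, 1.9, 3.4]
grip_width: 0.032
gripper_force: 35.0
```

{"fn": "drive_tool", "kwargs": {"moves": [0, 1.5, 0, 0, 24, 0, 0, 0, 0, 24, 0, 0, 0, 0, 24]}}

```text
clock: 10.68
position: [0.6094, 0.0599, 0.1172]
tool_rot: [-179.7, 0.0, 76.1]
force: [-8.5, 2.5, 5.8]
grip_width: 0.0315
gripper_force: 35.0
```

Run:
```python
from h import *
s=robot.sense(); print(s["force"],s["ft_torque"],s["position"])
s,im,X,o,D=wrist("w5")
cv2.imwrite("pics/c5.png",cv2.resize(im[110:340,150:410],None,fx=2.5,fy=2.5,interpolation=cv2.INTER_CUBIC))
```

```text
[-8.54635826  2.50708621  5.76776766] [0.69367095 2.51819778 0.07455429] [0.60935834 0.05986637 0.11715767]
```

View pics/c5.png

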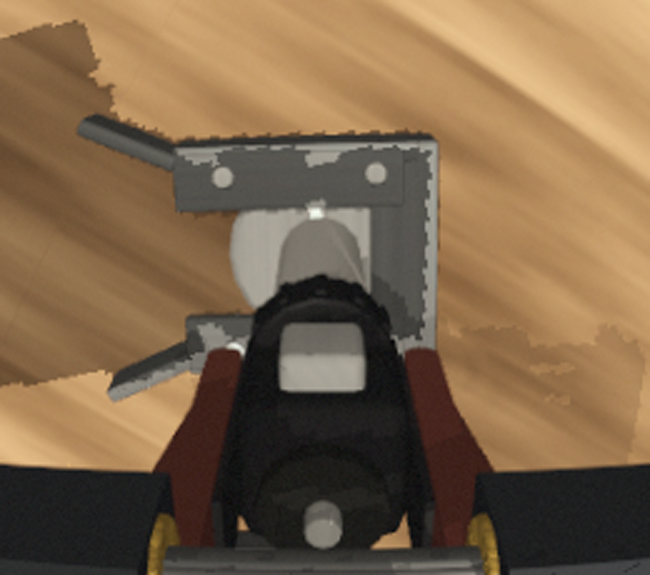

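The crop shows the foot fully under the lips and the sleeve at (320,240) in line with the dock's centre. The measured position equals home and the back stop pushes back with about 9 N. I'm relaxing the push, opening, and turning 90° for the button grip.

{"fn": "drive_tool", "kwargs": {"moves": [0, -1.5, -0.5, 0, 24, 0, -1, 0, 0, 24, 0, 0, 0, 0, 66, 0, 0, 0, 0, 72, 0, 0, 0, 0, 72]}}

```text
clock: 11.35
position: [0.6105, 0.0599, 0.1182]
tool_rot: [179.9, -0.0, 76.2]
force: [0.3, -0.2, 0.3]
grip_width: 0.0584
gripper_force: 0.0
```

{"fn": "drive_tool", "kwargs": {"moves": [0, 0, 0, 0, 72, 0, 0, 0, 0, 72]}}

```text
clock: 11.6
position: [0.6097, 0.06, 0.1178]
tool_rot: [180.0, -0.0, 76.2]
force: [0.0, -0.5, 0.2]
grip_width: 0.0718
gripper_force: 0.0
```

{"fn": "drive_tool", "kwargs": {"moves": [0, 0, 0, -10, 72, 0, 0, 0, -10, 72, 0, 0, 0, -10, 72, 0, 0, 0, -10, 72, 0, 0, 0, -10, 72]}}

```text
clock: 12.22
position: [0.6096, 0.06, 0.1177]
tool_rot: [180.0, 0.0, 126.5]
force: [-0.4, 0.6, -0.7]
grip_width: 0.0722
gripper_force: 0.0
```

{"fn": "drive_tool", "kwargs": {"moves": [0, 0, 0, -10, 72, 0, 0, 0, -10, 72, 0, 0, 0, -10, 72, 0, 0, 0, -10, 72, 0, 0, 0, 0, 72]}}

```text
clock: 12.85
position: [0.6096, 0.06, 0.1177]
tool_rot: [180.0, 0.0, 166.1]
force: [0.5, 0.9, -0.9]
grip_width: 0.0724
gripper_force: 0.0
```

Run:
```python
from h import *
s,im,X,o,D=wrist("w6"); print(s["clock"],s["position"],s["tool_rot"],s["force"])
Rt=Rn.from_euler("xyz",s["tool_rot"],degrees=True).as_matrix()
m=(abs(X[...,0]-.609)<.03)&(abs(X[...,1]-.06)<.03)
for lo,hi in[(.148,.156),(.157,.174)]:
    P=X[m&(X[...,2]>lo)&(X[...,2]<hi)]
    if len(P)>4:
        r=cv2.minAreaRect((P[:,:2]*1000).astype(np.float32)); e=np.array([r[0][0]/1000,r[0][1]/1000,s["position"][2]])-s["position"]; print(lo,len(P),r,(Rt.T@e*1000).round(1))
cv2.imwrite("pics/c6.png",cv2.resize(im[150:400,150:410],None,fx=2.3,fy=2.3))
```

```text
12.85 [0.60956885 0.05997951 0.11769951] [1.79998571e+02 9.04293589e-03 1.66064197e+02] [ 0.54818673  0.87394621 -0.91767942]
0.148 1880 ((607.7220458984375, 60.52934646606445), (30.132953643798828, 31.719207763671875), 75.14994049072266) [ 1.9  0.1 -0. ]
0.157 2069 ((607.7120971679688, 60.552181243896484), (24.208465576171875, 22.94132423400879), 77.04662322998047) [ 1.9  0.1 -0. ]
```

View pics/c6.png

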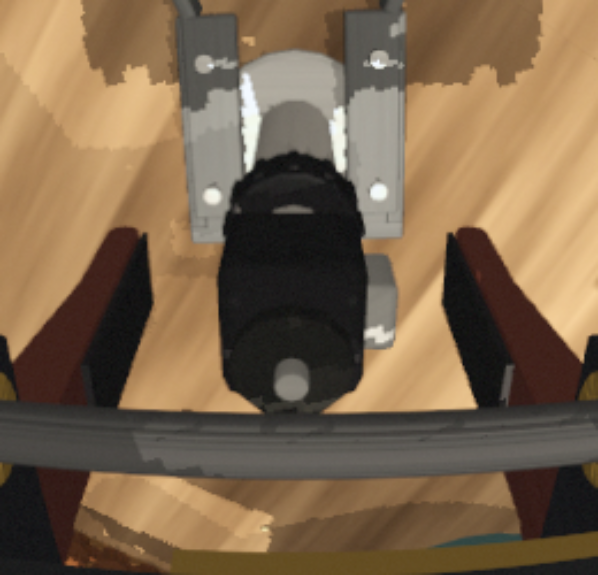

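The crop shows the fingers on either side of the head, the button at (380,300) facing the right finger, and the foot still home in the dock. I'm centring on head plus button (tool +1.5, +3.3 mm) and squeezing.

{"fn": "drive_tool", "kwargs": {"moves": [1.5, 3.3, 0, 0, 60, 0, 0, 0, 0, 46, 0, 0, 0, 0, 42, 0, 0, 0, 0, 36, 0, 0, 0, 0, 24], "newtons": 35}}

```text
clock: 13.52
position: [0.609, 0.063, 0.1181]
tool_rot: [-179.9, 0.0, 166.2]
force: [0.3, 0.8, -2.4]
grip_width: 0.0301
gripper_force: 35.0
```

{"fn": "drive_tool", "kwargs": {"moves": [0, 0, 0, 0, 24, 0, 0, 0, 0, 24, 0, 0, 0, 0, 24]}}

```text
clock: 13.9
position: [0.6088, 0.0631, 0.1179]
tool_rot: [-180.0, 0.0, 166.2]
force: [-0.5, -5.8, 5.6]
grip_width: 0.0297
gripper_force: 35.0
```

{"fn": "drive_tool", "kwargs": {"moves": [0, -1.4, 0, 0, 24, 0, -1.4, 0, 0, 24, 0, 0, -3, 0, 24, 0, 0, -5, 0, 24, 0, 0, -10, 0, 24]}}

```text
clock: 14.52
position: [0.6074, 0.061, 0.1353]
tool_rot: [-180.0, -0.1, 166.2]
force: [-0.8, 1.1, -5.1]
grip_width: 0.0301
gripper_force: 35.0
```

{"fn": "drive_tool", "kwargs": {"moves": [0, 0, -10, 0, 24, 0, 0, -10, 0, 24, 0, 0, -10, 0, 24, 0, 0, -10, 0, 24, 0, 0, 0, 0, 24]}}

```text
clock: 15.15
position: [0.6088, 0.0608, 0.1769]
tool_rot: [180.0, 0.1, 166.2]
force: [-1.2, 1.4, -3.8]
grip_width: 0.0302
gripper_force: 35.0
```

{"fn": "drive_tool", "kwargs": {"moves": [0, 0, -10, 0, 24, 0, 0, -10, 0, 24, 0, 0, -8, 0, 24, 0, 0, -4, 0, 24, 0, 0, 0, 0, 24]}}

```text
clock: 15.78
position: [0.6084, 0.0608, 0.2082]
tool_rot: [180.0, 0.0, 166.2]
force: [-1.0, 0.3, -4.3]
grip_width: 0.0301
gripper_force: 35.0
```

{"fn": "drive_tool", "kwargs": {"moves": [0, 0, -2, 0, 24, 0, 0, -2, 0, 24, 0, 0, 0, 0, 24]}}

```text
clock: 16.15
position: [0.6083, 0.0608, 0.2118]
tool_rot: [180.0, 0.0, 166.2]
force: [0.3, -0.7, -4.0]
grip_width: 0.0296
gripper_force: 35.0
```

{"fn": "drive_tool", "kwargs": {"moves": [0, 0, -1, 0, 24, 0, 0, -1, 0, 24, 0, 0, 0, 0, 24]}}

```text
clock: 16.52
position: [0.6077, 0.0606, 0.2127]
tool_rot: [-180.0, -0.1, 166.2]
force: [1.8, -1.2, -15.3]
grip_width: 0.0296
gripper_force: 35.0
```

Run:
```python
from h import *
s=robot.sense(); print(s["force"],s["position"])
_,im,X,o,D=wrist("w7"); im2,_=robot.get_image("scene")
a=cv2.resize(im[100:400,150:410],None,fx=1.7,fy=1.7); b=cv2.resize(im2[150:260,210:310],(int(510/1.1),510),interpolation=cv2.INTER_CUBIC)
b=b[:,:350]; cv2.imwrite("pics/c7.png",np.hstack([a,b])[:590,:800])
```

```text
[  1.77556633  -1.17023261 -15.33102509] [0.60772744 0.06063601 0.21267627]
```

View pics/c7.png

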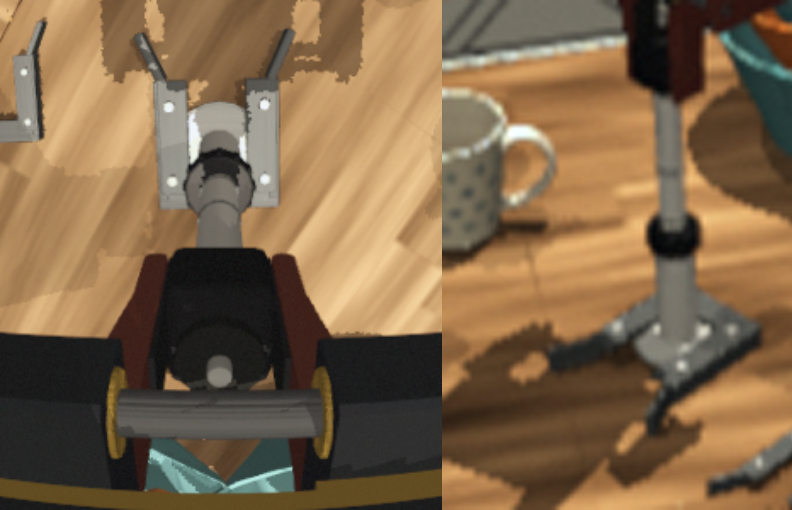

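The right half shows the mast fully drawn, with the foot caught under the dock's lips. The pull has risen to 15 N at +95 mm (5 mm foot rise plus 90 mm travel), so this is the second stop. I'm adding a small nudge toward the back stop to cancel the sideways force.

{"fn": "drive_tool", "kwargs": {"moves": [-1, 0, 0.5, 0, 24, -1, 0, 0, 0, 24, 0, 0, 0, 0, 24, 0, 0, 0, 0, 24]}}

```text
clock: 17.12
position: [0.6091, 0.0604, 0.2126]
tool_rot: [-180.0, -0.1, 166.2]
force: [-2.2, -0.4, -15.9]
grip_width: 0.0301
gripper_force: 35.0
```

Run:
```python
from h import *
s,im,X,o,D=wrist("w8"); print(s["clock"],s["force"],s["position"],s["grip_width"],s["gripper_force"])
# collar (z ~.107 top) centre vs dock home, in dock axes
th=np.radians(-13.8);R=np.array([[np.cos(th),-np.sin(th)],[np.sin(th),np.cos(th)]])
L=X.copy(); L[...,:2]=(X[...,:2]-[.6088,.0601])@R
for n,lo,hi,r in(("foot",.006,.0165,.036),("dock",.0172,.023,.06)):
    q=L[(L[...,2]>lo)&(L[...,2]<hi)&(abs(L[...,0])<r)&(abs(L[...,1])<(.019 if n=="foot" else .06))]*1000
    print(n,len(q),q[:,0].min().round(1),np.percentile(q[:,0],[2,98]).round(1),np.percentile(q[:,1],[2,98]).round(1),np.median(q[:,2]).round(1))
```

```text
17.125 [ -2.19802062  -0.37532611 -15.94582711] [0.6091261  0.060372   0.21263229] 0.030062629041760148 34.996723383665085
foot 740 -31.9 [-30.7   6. ] [-18.7  18.6] 13.3
dock 2870 -60.0 [-54.5  38.3] [-40.5  39.6] 19.3
```

```bash
python3 -c "
from h import *
print(robot.finish_job())"
```

```text
the job is handed in; nothing more can be done
None
```

The job is handed in: the monopod is home in the larger dock with its mast pulled fully out to the second stop, and the arm is holding the button squeezed at 35 N for you to tighten the collar; the arm touched nothing but the monopod.

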